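Bring a circuit board to the test station and hold the probe arm on it

TASK

On the blue test jig, push the board carrier by its orange post along the rail to the test station, until it clicks into its detent with the yellow marks in line. Only then swing the spring-loaded probe arm by its red knob forward over the board, all the way to its stop. Finish with the fingers still holding the arm at its stop (it springs back if let go), the carrier still in its detent, and the other things on the bench left where they are.

Things in the scene. Friction and masses are not known exactly. Their poses are not given: they have to be found in the camera images.
- jig: Test jig fixed to the bench: blue plate 165 x 360 x 12 mm (x -60..105, y -225..135 in its frame), rail along its y over x = 0; origin on the bench under the rail, z up, yaw varies. Pivot post with hub (36 mm thick, 81 high) at x 75, y 50; steel stop pin (10 thick, 70 high) at x 48, y 36.5. Yellow station marks on it both sides of the rail at y 50. All else but carrier and arm is under 24 high.
- station (a point): Point of the jig where the middle of the board in the carrier must come (jig frame x 0, y 50, z 44 mm).
- carrier (a joint): Slide of the board carrier along the jig's +y, m: 0 = in the station's detent, starts -0.17 to -0.10, travel ends at -0.175 and +0.025. Drags with about 1 N. The detent, a sprung roller, resists with 4 to 7 N from 15 to 7 mm before the station, then snaps in; released within 4 mm either side it centres itself. About 6 N drives it out again; pushed too far, it can be pushed back.
- carrier_post (a point): Middle (z 75 mm) of the orange upright round post that pushes the carrier: 16 mm diameter, z 40 to 95, on the rail line, 70 mm behind (jig -y of) the board's middle. The carrier is an aluminium plate 75 (jig x) x 140 x 14 mm, underside at z 26, reaching 15 mm further behind the post; board top at z 44. Yellow marks on its sides at the board's middle.
- board_pads (a point): Row of gold pads at the middle of the board in the carrier, on its top face.
- probe_arm (a joint): Hinge about the vertical axis at pivot_axis, rad, counter-clockwise from above: 0 = parked by its spring (arm along jig +y, leaning 0.27 rad to -x), 1.3 = stop (arm along jig -x, towards the robot, over the rail). Spring: 0.18 N m when parked, 0.77 N m at the stop, i.e. 1.5 to 6.4 N at the knob. It does not latch: let go, it springs back.
- pivot_axis (a point): On the probe arm's vertical hinge axis, z 64 mm, at the middle height of the arm's beam.
- red_knob: Red round upright knob at the arm's free end, 18 mm diameter, 45 tall, z 70 to 115 mm; origin at its middle, z 92.5, 120 mm from the hinge axis. Spins freely on its own axis. Grip or push it above the arm's beam (16 wide, 12 thick, z 58 to 70, running from pivot to knob).
- probe_tips (a point): Row of gold probe pins under the black head half way along the arm, 75 mm from the hinge axis, z 46 mm; over the board's pads when the carrier is in the detent and the arm at its stop.
- phone: Bystander, to be left alone: black phone, 72 x 150 x 9, lying flat (mm); origin at the centre of its underside.
- screwdriver: Bystander, to be left alone: blue-handled screwdriver, 170 long, lying (mm); origin at the centre of its underside.
- flux_jar: Bystander, to be left alone: amber jar, 40 diameter, 50 high (mm); origin at the centre of its underside.
- tweezers: Bystander, to be left alone: steel tweezers, 125 long, lying flat (mm); origin at the centre of its underside.
- parts_bin: Bystander, to be left alone: open grey bin, 100 x 140 x 50 high (mm); origin at the centre of its underside.
- spare_board: Bystander, to be left alone: loose green circuit board, 55 x 92 x 4, lying flat (not the one in the carrier) (mm); origin at the centre of its underside.
- cleaner_bottle: Bystander, to be left alone: blue bottle with a white cap, 48 diameter, 120 high (mm); origin at the centre of its underside.

How it is judged:
By the outcome, as a careful person would: the job done as asked, in the order asked, and still so for the second after the job is handed in, while the arm keeps its last pose, push and grip.
It also fails if it takes over 51 s, if anything falls off the work surface, if the arm or the gripper's body presses on something with over 40 N, if the wrist force passes 120 N, or if a joint passes its speed limit or range.

ROBOT

A 6-joint arm with a two-finger parallel gripper is mounted at the origin on the work surface. World frame = base frame: x ahead of the robot, y to its left, z up, the work surface at z = 0. Lengths are in m, angles in rad, forces in N, time in s.
With the tool pointing down it reaches from about 0.425 to 0.95 m from the base axis. Payload 14.7 kg.
Tool frame: the origin (TCP) lies midway between the tips of the shut fingers; the grasp point (between the pads) lies 19 mm behind it; z points along the fingers, y is the line along which they close (so a half turn about z gives the same grasp; the last joint's range is limited). The gripper opens to 85 mm and grips with 20 to 120 N. Pads are 22 mm wide; open, the fingers measure 114 mm over their backs; the gripper's body (76 mm by 85 mm) begins 54 mm behind the grasp point. The pads swing forward as they close: fully open they stand 13 mm farther back than shut.
Start: joints at [1.093, 0.48, 1.596, -0, 1.065, -0.047], TCP at [0.271, 0.591, 0.231] pointing down, gripper open.
Joint ranges: [-2.75, 2.75], [-0.82, 2.05], [0.23, 2.67], [-1.56, 4.7], [0.09, 2.69], [-2.92, 2.92]. Speed limits (rad/s): [1.89, 1.89, 2.39, 3.01, 3.01, 3.01].

INTERFACE

Orientations are given as a unit quaternion [x, y, z, w].
In Python, from rig import manip gives the robot as it stands. The module is installed in compiled form; this text tells all that it offers.
- The arm moves only by the tool jog_arm, called after "Emit:" as a command line: name --argument value ..., lists and objects as JSON in quotes. Schema: {"type":"object","properties":{"steps":{"type":"object","properties":{"tx":{"type":"array","items":{"type":"number"},"minItems":1,"maxItems":12},"ty":{"type":"array","items":{"type":"number"},"minItems":1,"maxItems":12},"tz":{"type":"array","items":{"type":"number"},"minItems":1,"maxItems":12},"spin":{"type":"array","items":{"type":"number"},"minItems":1,"maxItems":12},"aperture":{"type":"array","items":{"type":"number"},"minItems":1,"maxItems":12}},"additionalProperties":false,"required":["tx","ty","tz","spin","aperture"]},"grip_n":{"type":"number"},"only":{"type":"string"},"quiet":{"type":"boolean"},"lines":{"type":"string"}},"required":["steps"],"additionalProperties":false}. steps is an object with one list for each field, all of the same length, 1 to 12, a row being the entries at one place: tx, ty, tz (the shift in m), spin (a turn about the tool's z in rad), aperture (the finger opening in m); each row shifts and turns the commanded pose from where the row before left it, along the tool's axes as they then stand; what a row does not reach is not made up. A row lasts 1/8 s, in which the tool goes at most 0.0625 m and 0.188 rad, less where a joint would pass 70% of its speed; a pose out of reach is approached as far as the arm can. The fingers move at their own pace and stop on an object; grip_n is the grip in N (left out, the last holds). Time passes only in rows, so rows that do not move let the fingers close. The tool returns the time, the measured TCP pose, the force, the opening and the grip force at its end. only (a regular expression) keeps the lines of the reply that match it, lines (a string "A,B") keeps lines A to B, and quiet returns only ok. Input that does not fit is refused with a message, and nothing moves.
- manip.sense(): the state, without advancing time (a new reading comes with each control period).
- manip.read_camera(name): name is "scene" or "top"; returns a dict with "color" (384x512x3 uint8, red, green, blue), "fx", "fy", "cx", "cy" (pixels), "R" (3x3) and "t" (3): a world point X has camera coordinates R X + t. Camera axes: x right, y down, z forward; pixel columns grow to the right and rows downward; lengths in m; the calibration is good to about 2 mm. A picture is of the moment at which its call begins. There is no depth.
- manip.finish_job(): hands the job in; it is judged then, once.
The state is a dict: "time_s": time; "joints": joint angles; "joint_vel": joint speeds; "effort": joint torques, N m; "tcp_pos": TCP position; "eef_rot": TCP orientation; "ft_force": force on the tool from outside, world axes, zero at the start; "wrist_torque": the same for the moment, N m; "width": finger opening in m; "gripper_force": force on a finger pad.
Only numpy, scipy, OpenCV 4.12 (cv2) and the standard library are available. Lean on these libraries where they do the work, as an engineer would, in place of code of your own. Each camera call takes 0.05 s, during which the arm holds its last target. There are 200 camera calls.

## Working session

There is one attempt and no reset: what is moved stays moved. The work goes in short steps, Python scripts to look and compute and a tool call to move; the robot and the scene stay as the last step left them, time stands still between calls to the robot, and variables do not carry over. Pictures are saved under pics/ and viewed, at most 10 in all, crops included, and the job is handed in when it is done.

```bash
mkdir -p pics
```

Run:
```python
from rig import manip
import cv2,numpy as np
for n in("scene","top"):
    c=manip.read_camera(n); cv2.imwrite(f"pics/{n}0.png",cv2.resize(c["color"][:,:,::-1],(800,600),interpolation=cv2.INTER_CUBIC))
    print(n,c["fx"],c["fy"],c["cx"],c["cy"],(-np.array(c["R"]).T@c["t"]).round(3),np.round(c["R"],3).tolist())
s=manip.sense();print(s)
```

```text
scene 396.73115227616773 396.73115227616773 253.0307496846246 186.0501701675252 [1.546 0.106 0.76 ] [[-0.132, 0.991, -0.001], [0.57, 0.075, -0.818], [-0.811, -0.108, -0.575]]
top 479.67132728670833 479.67132728670833 260.5516987028919 185.81765668361453 [ 0.413 -0.015  1.78 ] [[-0.002, -1.0, -0.002], [-0.996, 0.003, -0.091], [0.091, 0.002, -0.996]]
{'time_s': 0.1, 'joints': array([ 1.09336217e+00,  4.80782426e-01,  1.59683199e+00,  2.20981539e-05,
        1.06506772e+00, -4.66004955e-02]), 'joint_vel': array([-0.00029526, -0.00200639, -0.0011812 , -0.00117333,  0.00011506,
        0.00150592]), 'effort': array([ 5.84135978e-04, -9.52252650e+01, -4.31039250e+01, -5.26201256e-04,
        5.40243738e-03,  8.95352400e-06]), 'tcp_pos': array([0.27126229, 0.59028297, 0.23072005]), 'eef_rot': array([ 2.13759848e-01,  9.76886089e-01, -5.23643954e-04, -1.50436814e-04]), 'ft_force': array([-0.64944033, -0.12655652,  0.44218644]), 'wrist_torque': array([ 0.04370472, -0.04772904, -0.05678236]), 'gripper_force': 0.0, 'width': 0.08551985218964557}
```

View pics/top0.png

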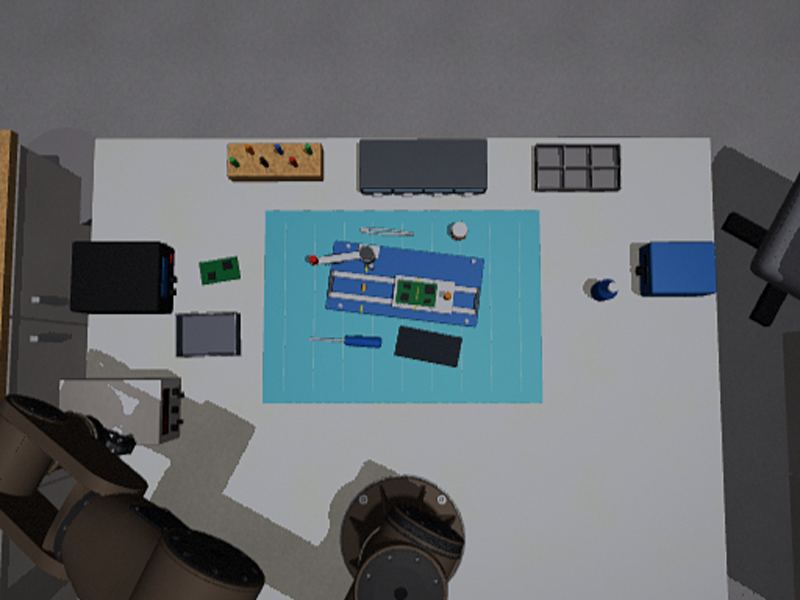

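View pics/scene0.png

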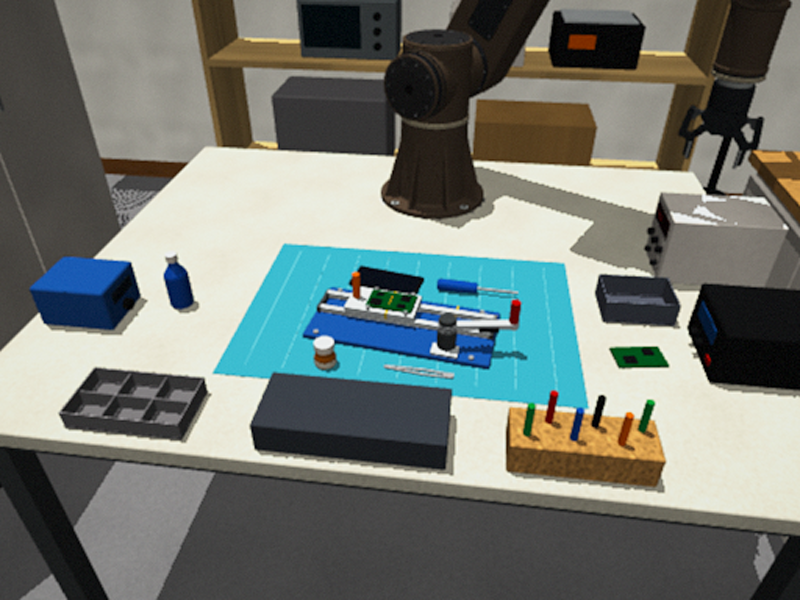

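The top view shows the jig around (405,283), with the carrier post at (447,296), the knob at (313,260) and the hub at (368,254). The scene view confirms this. I'll enlarge that area next.

Run:
```python
from rig import manip
import cv2
c=manip.read_camera("top")["color"][:,:,::-1]
cv2.imwrite("pics/top1.png",cv2.resize(c[145:220,190:323],(798,450),interpolation=cv2.INTER_CUBIC))
```

```text
(no output)
```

View pics/top1.png

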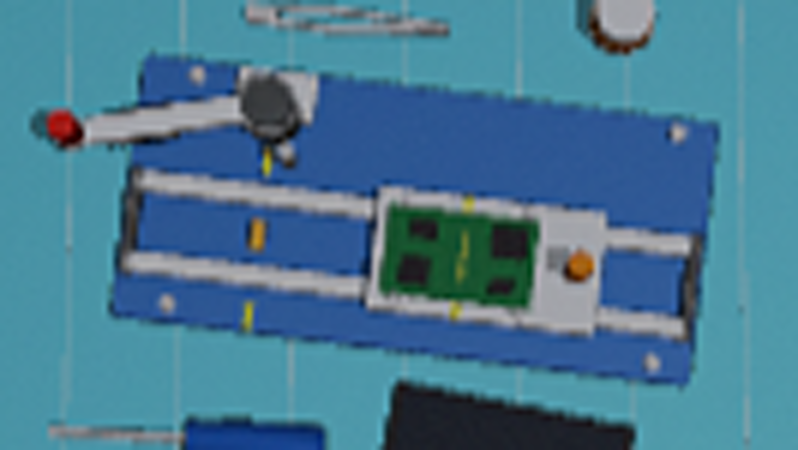

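The crop shows the plate corners at (145,55), (718,124), (688,384) and (110,315). The post top is at (580,264), the knob top at (63,126), the hub top at (269,102) and the carrier marks at (469,203) and (456,312). Next I fit the pose.

Create h.py:
```python
import numpy as np
from rig import manip
def jw(p,x,y,z):
    c,s=np.cos(p[2]),np.sin(p[2]); return np.array([p[0]+c*x-s*y,p[1]+s*x+c*y,z])
def proj(c,X):
    v=np.array(c["R"])@X+c["t"]; return np.array([c["fx"]*v[0]/v[2]+c["cx"],c["fy"]*v[1]/v[2]+c["cy"]])
def knob(p,q,r=.12,z=.0925):  # arm dir: jig +y leaning .27 to -x, ccw
    a=np.pi/2+.27+q; return jw(p,.075+r*np.cos(a),.05+r*np.sin(a),z)
```

Run:
```python
from h import *
from scipy.optimize import least_squares
c=manip.read_camera("top")
px=lambda u,v:np.array([(u+.5)/6-.5+190,(v+.5)/6-.5+145])
def res(p):
    s=p[3]; m=[(jw(p,.105,.135,.012),145,55),(jw(p,.105,-.225,.012),718,124),(jw(p,-.06,-.225,.012),688,384),(jw(p,-.06,.135,.012),110,315),
    (jw(p,.075,.05,.081),269,102),(jw(p,0,.05+s-.07,.095),580,264),(jw(p,.0375,.05+s,.04),469,203),(jw(p,-.0375,.05+s,.04),456,312),(knob(p,p[4],z=.115),63,126)]
    return np.concatenate([proj(c,X)-px(u,v) for X,u,v in m])
r=least_squares(res,[.65,0,0,-.13,0]);p=r.x
print(p.round(4));print(r.fun.reshape(-1,2).round(2).tolist())
print("post",jw(p,0,p[3]-.02,.075),"post end",jw(p,0,-.02,.075),"knob",knob(p,p[4]),"knob end",knob(p,1.3),"pivot",jw(p,.075,.05,.064))
np.save("p.npy",p)
```

```text
[ 0.5753  0.0423 -0.124  -0.1262  0.0154]
[[-0.13, -0.33], [0.4, -0.23], [0.38, 0.52], [-0.11, 0.21], [-0.24, -0.13], [0.2, -0.09], [0.06, -1.11], [-0.25, 1.08], [-0.3, 0.05]]
post [ 0.55722947 -0.10275667  0.075     ] post end [0.57283286 0.02244454 0.075     ] knob [0.63662484 0.2010715  0.0925    ] knob end [0.53684706 0.09756715 0.0925    ] pivot [0.65591401 0.08263194 0.064     ]
```

Create off.py:
```python
from h import *
from scipy.spatial.transform import Rotation as Ro
p=np.load("p.npy");s=manip.sense();R=Ro.from_quat(s["eef_rot"]).as_matrix()
print("t",round(s["time_s"],2),"width",round(s["width"],4),"ft",s["ft_force"].round(1),"turn",round(float(np.arctan2(R[1,1],R[0,1])-np.pi/2-p[2]),3),"tilt",R[:,2].round(3))
for n,X in dict(post=jw(p,0,p[3]-.02,.062),postend=jw(p,0,-.02,.062),knob=knob(p,p[4],z=.077),knobend=knob(p,1.3,z=.077)).items(): print(n,(R.T@(X-s["tcp_pos"])).round(4))
```

```text
(no output)
```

Emit:
jog_arm --steps '{"tx": [0, 0, -0.0308, -0.0308, -0.0308, -0.0308, -0.0308, -0.0308, -0.0308, -0.0308, -0.0308, 0], "ty": [0, 0, -0.054, -0.054, -0.054, -0.054, -0.054, -0.054, -0.054, -0.054, -0.054, 0], "tz": [0, 0, 0, 0, 0, 0, 0, 0, 0, 0, 0, 0], "spin": [-0.154, -0.153, 0, 0, 0, 0, 0, 0, 0, 0, 0, 0], "aperture": [0.06, 0.06, 0.06, 0.06, 0.06, 0.06, 0.06, 0.06, 0.06, 0.06, 0.06, 0.06]}'

```text
time_s: 1.7
tcp_pos: [0.4879, 0.0704, 0.2313]
eef_rot: [0.064, 0.998, -0.0, 0.0]
ft_force: [-0.2, 0.1, -0.6]
width: 0.06
gripper_force: 0.0
```

```bash
python3 off.py
```

```text
t 1.7 width 0.06 ft [-0.2  0.1 -0.6] turn -0.005 tilt [ 0.001 -0.    -1.   ]
post [-0.0909 -0.1628  0.1694]
postend [-0.0903 -0.0366  0.1694]
knob [-0.1306  0.1487  0.1543]
knobend [-0.045   0.0333  0.1543]
```

Emit:
jog_arm --steps '{"tx": [-0.03, -0.03, -0.031, 0, 0, 0, 0], "ty": [-0.054, -0.054, -0.055, 0, 0, 0, 0], "tz": [0, 0, 0, 0.05, 0.05, 0.03, 0], "spin": [0.005, 0, 0, 0, 0, 0, 0], "aperture": [0.06, 0.06, 0.06, 0.06, 0.06, 0.06, 0.06]}'

```text
time_s: 2.58
tcp_pos: [0.5542, -0.0974, 0.0994]
eef_rot: [0.064, 0.998, 0.0, -0.002]
ft_force: [0.3, -1.0, 0.1]
width: 0.0601
gripper_force: 0.0
```

```bash
python3 off.py
```

Run:
```python
from rig import manip
import cv2,numpy as np
a=manip.read_camera("top")["color"][:,:,::-1];b=manip.read_camera("scene")["color"][:,:,::-1]
cv2.imwrite("pics/a.png",np.vstack([cv2.resize(a[145:220,190:323],(532,300),interpolation=cv2.INTER_CUBIC),cv2.resize(b[140:240,185:362],(532,300),interpolation=cv2.INTER_CUBIC)]))
```

```text
t 2.58 width 0.0601 ft [ 0.3 -1.   0.1] turn -0.004 tilt [-0.004  0.001 -1.   ]
post [-0.0038 -0.005   0.0374]
postend [-0.0033  0.1212  0.0375]
knob [-0.0437  0.3065  0.0224]
knobend [0.0421 0.1911 0.0227]
```

View pics/a.png

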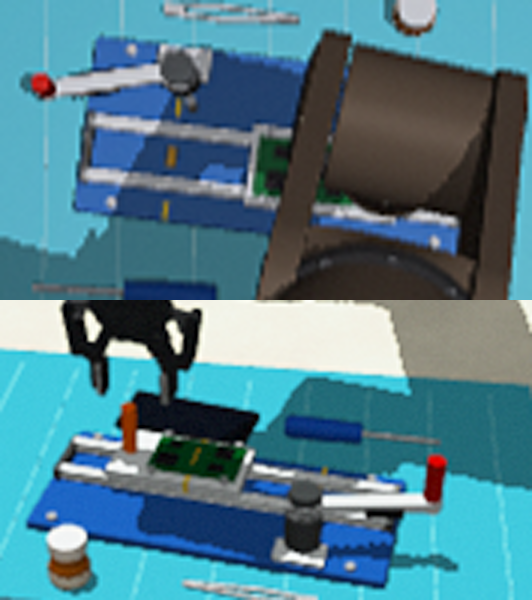

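The fingers, with tips at about (98,390) and (168,398) in the lower view, straddle the post at (130,410). I'll go down, grip and push.

Emit:
jog_arm --steps '{"tx": [-0.003, 0, 0, 0, 0, 0, 0], "ty": [-0.004, 0, 0, 0, 0, 0, 0], "tz": [0, 0.02, 0.016, 0, 0, 0, 0], "spin": [0.004, 0, 0, 0, 0, 0, 0], "aperture": [0.06, 0.06, 0.06, 0.01, 0.01, 0.01, 0.01]}' --grip_n 30

```text
time_s: 3.55
tcp_pos: [0.5588, -0.103, 0.066]
eef_rot: [0.066, 0.998, -0.0, 0.001]
ft_force: [-0.7, -0.9, 6.7]
width: 0.0146
gripper_force: 29.6
```

```bash
python3 off.py
```

```text
t 3.55 width 0.0146 ft [-0.7 -0.9  6.7] turn -0.009 tilt [ 0.001 -0.    -1.   ]
post [0.0016 0.0001 0.004 ]
postend [0.0027 0.1262 0.004 ]
knob [-0.0369  0.3117 -0.011 ]
knobend [ 0.0483  0.1959 -0.0111]
```

Emit:
jog_arm --steps '{"tx": [0, 0, 0, 0, 0, 0, 0, 0, 0, 0, 0], "ty": [0.02, 0.02, 0.02, 0.02, 0.015, 0.01, 0.008, 0.007, 0.006, 0, 0], "tz": [0, 0, 0, 0, 0, 0, 0, 0, 0, 0, 0], "spin": [0.005, 0, 0, 0, 0, 0, 0, 0, 0, 0, 0], "aperture": [0.01, 0.01, 0.01, 0.01, 0.01, 0.01, 0.01, 0.01, 0.01, 0.01, 0.01]}'

```text
time_s: 4.92
tcp_pos: [0.5743, 0.022, 0.0658]
eef_rot: [0.069, 0.998, -0.0, -0.001]
ft_force: [-9.0, -0.8, 14.4]
width: 0.0148
gripper_force: 30.5
```

```bash
python3 off.py
```

```text
t 4.92 width 0.0148 ft [-9.  -0.8 14.4] turn -0.013 tilt [-0.002 -0.    -1.   ]
post [-0.0002 -0.1259  0.0039]
postend [0.0015 0.0003 0.0038]
knob [-0.0372  0.186  -0.0113]
knobend [ 0.0475  0.0698 -0.0111]
```

Emit:
jog_arm --steps '{"tx": [0, 0, 0, 0, 0, 0, 0, 0, 0, 0, 0], "ty": [0, 0, 0, 0, 0, 0, -0.05, -0.06, -0.06, -0.06, 0], "tz": [0, 0, 0, -0.02, -0.06, -0.06, -0.04, 0, 0, 0, 0], "spin": [0, 0, 0, 0, 0, 0, 0, 0, 0, 0, 0], "aperture": [0.05, 0.05, 0.06, 0.06, 0.06, 0.06, 0.06, 0.06, 0.06, 0.06, 0.06]}'

```text
time_s: 6.3
tcp_pos: [0.5434, -0.2085, 0.2443]
eef_rot: [0.071, 0.997, -0.0, 0.0]
ft_force: [0.0, 0.1, 0.1]
width: 0.0602
gripper_force: 0.0
```

```bash
python3 off.py
```

Run:
```python
from rig import manip
import cv2,numpy as np
a=manip.read_camera("top")["color"][:,:,::-1];b=manip.read_camera("scene")["color"][:,:,::-1]
cv2.imwrite("pics/b.png",np.vstack([cv2.resize(a[145:220,190:323],(532,300),interpolation=cv2.INTER_CUBIC),cv2.resize(b[140:240,185:362],(532,300),interpolation=cv2.INTER_CUBIC)]))
```

```text
t 6.3 width 0.0602 ft [0.  0.1 0.1] turn -0.018 tilt [ 0.    -0.001 -1.   ]
post [0.0013 0.1068 0.1822]
postend [0.0036 0.2329 0.1821]
knob [-0.0343  0.4188  0.167 ]
knobend [0.0498 0.3022 0.167 ]
```

View pics/b.png

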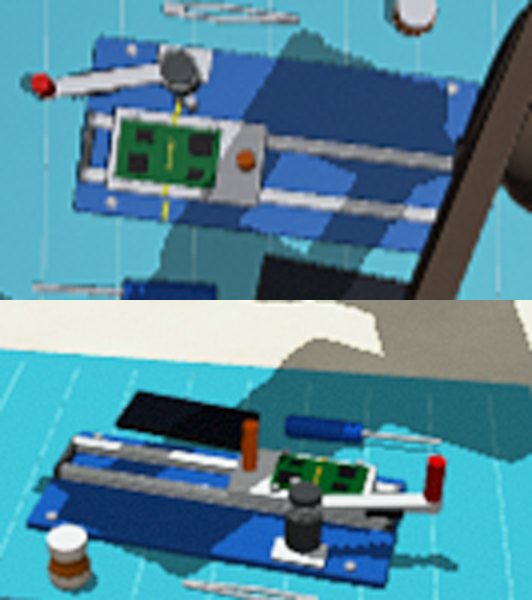

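The yellow marks line up in the top part: (178,112) and (166,210), with the pads at (170,155) and the post top at (246,160). I'll check that numerically while moving towards the knob.

Run:
```python
from h import *
p=np.load("p.npy");c=manip.read_camera("top")
for s in(-.01,-.005,0,.005):
  f=lambda X:((proj(c,X)-[189.5,144.5])*4-.5).round(1)
  print(s,f(jw(p,0,s-.02,.095)),f(jw(p,0,s+.05,.044)))
a=c["color"].astype(int);m=(a[...,0]>130)&(a[...,1]<.62*a[...,0])&(a[...,2]<60)&(a[...,1]>50)
ys,xs=np.nonzero(m[145:220,190:323]);k=(xs>50)&(xs<75);print(xs[k].mean()*4+1.5,ys[k].mean()*4+1.5,k.sum())
```

```text
-0.01 [256.5 159.6] [181.  155.6]
-0.005 [250.9 158.9] [175.6 154.9]
0 [245.3 158.2] [170.1 154.2]
0.005 [239.6 157.5] [164.7 153.6]
244.7 157.5 10
```

Emit:
jog_arm --steps '{"tx": [-0.005, -0.005, -0.005, -0.005, -0.005, -0.005, -0.004, 0, 0, 0], "ty": [0.06, 0.06, 0.06, 0.06, 0.06, 0.06, 0.059, 0, 0, 0], "tz": [0, 0, 0, 0, 0, 0, 0, 0.04, 0.04, 0], "spin": [0.018, 0, 0, 0, 0, 0, 0, 0, 0, 0], "aperture": [0.06, 0.06, 0.06, 0.06, 0.06, 0.06, 0.06, 0.06, 0.06, 0.06]}'

```text
time_s: 7.7
tcp_pos: [0.6389, 0.2054, 0.1616]
eef_rot: [0.077, 0.997, -0.001, -0.003]
ft_force: [-0.6, 0.3, 0.3]
width: 0.0599
gripper_force: 0.0
```

```bash
python3 off.py
```

```text
t 7.7 width 0.0599 ft [-0.6  0.3  0.3] turn -0.03 tilt [-0.006 -0.001 -1.   ]
post [ 0.033  -0.3168  0.1004]
postend [ 0.0368 -0.1907  0.1002]
knob [ 0.0011 -0.0044  0.0846]
knobend [ 0.0839 -0.122   0.0853]
```

Carrier is at 0 within about 1 mm. Now down onto the knob.

Emit:
jog_arm --steps '{"tx": [0.001, 0, 0, 0, 0, 0, 0, 0, 0], "ty": [-0.004, 0, 0, 0, 0, 0, 0, 0, 0], "tz": [0, 0.04, 0.025, 0.016, 0, 0, 0, 0, 0], "spin": [-0.03, 0, 0, 0, 0, 0, 0, 0, 0], "aperture": [0.06, 0.06, 0.06, 0.06, 0.06, 0.01, 0.01, 0.01, 0.01]}' --grip_n 40

```text
time_s: 8.82
tcp_pos: [0.6406, 0.2002, 0.0844]
eef_rot: [0.063, 0.998, 0.0, 0.001]
ft_force: [-0.4, -3.4, 7.7]
width: 0.017
gripper_force: 38.8
```

```bash
python3 off.py
```

```text
t 8.82 width 0.017 ft [-0.4 -3.4  7.7] turn -0.002 tilt [ 0.001 -0.    -1.   ]
post [ 0.0447 -0.311   0.0223]
postend [ 0.0449 -0.1848  0.0223]
knob [0.004  0.0004 0.0074]
knobend [ 0.09   -0.1148  0.0073]
```

Emit:
jog_arm --steps '{"tx": [0.016, 0.015, 0.0137, 0.0122, 0.0103, 0.0082, 0], "ty": [-0.006, -0.008, -0.0103, -0.0122, -0.0137, -0.015, 0], "tz": [-0.001, 0, 0, 0, 0, 0, 0], "spin": [0, 0, 0, 0, 0, 0, 0], "aperture": [0.01, 0.01, 0.01, 0.01, 0.01, 0.01, 0.01]}'

```text
time_s: 9.7
tcp_pos: [0.5565, 0.1449, 0.0847]
eef_rot: [0.063, 0.998, 0.0, -0.0]
ft_force: [-3.3, 7.7, -1.8]
width: 0.0165
gripper_force: 39.9
```

```bash
python3 off.py
```

```text
t 9.7 width 0.0165 ft [-3.3  7.7 -1.8] turn -0.003 tilt [-0.  0. -1.]
post [-0.0321 -0.2455  0.0226]
postend [-0.0317 -0.1194  0.0227]
knob [-0.0724  0.0659  0.0077]
knobend [ 0.0135 -0.0494  0.0077]
```

Emit:
jog_arm --steps '{"tx": [0.006, 0.004, 0.002, 0.001, 0, 0], "ty": [-0.016, -0.0166, -0.012, -0.005, 0, 0], "tz": [0, 0, 0, 0, 0, 0], "spin": [0, 0, 0, 0, 0, 0], "aperture": [0.01, 0.01, 0.01, 0.01, 0.01, 0.01]}'

```text
time_s: 10.45
tcp_pos: [0.5393, 0.0981, 0.0847]
eef_rot: [0.063, 0.998, 0.0, 0.001]
ft_force: [4.0, 5.5, -2.1]
width: 0.0164
gripper_force: 39.8
```

```bash
python3 off.py
```

```text
t 10.45 width 0.0164 ft [ 4.   5.5 -2.1] turn -0.002 tilt [ 0.002  0.001 -1.   ]
post [-0.0431 -0.197   0.0227]
postend [-0.0428 -0.0709  0.0228]
knob [-0.0836  0.1144  0.008 ]
knobend [ 0.0023 -0.0009  0.0077]
```

Emit:
jog_arm --steps '{"tx": [0, 0], "ty": [-0.002, 0], "tz": [0, 0], "spin": [0, 0], "aperture": [0.01, 0.01]}' --only "pos|force"

```text
tcp_pos: [0.539, 0.0962, 0.0847]
ft_force: [3.2, 6.7, -2.8]
gripper_force: 39.8
```

Emit:
jog_arm --steps '{"tx": [0, 0], "ty": [-0.002, 0], "tz": [0, 0], "spin": [0, 0], "aperture": [0.01, 0.01]}' --only "pos|force"

```text
tcp_pos: [0.539, 0.0956, 0.0848]
ft_force: [3.9, 23.6, -4.0]
gripper_force: 40.2
```

```bash
python3 off.py
```

```text
t 10.95 width 0.0167 ft [ 3.9 23.6 -4. ] turn -0.003 tilt [ 0.003  0.002 -1.   ]
post [-0.0431 -0.1945  0.0224]
postend [-0.0427 -0.0684  0.0227]
knob [-0.0835  0.1169  0.0083]
knobend [0.0024 0.0017 0.0078]
```

The force jumped from 6.7 to 23.6 N while the position stalled, so the arm is on its stop. A last look before handing in.

Emit:
jog_arm --steps '{"tx": [0, 0, 0, 0], "ty": [0, 0, 0, 0], "tz": [0, 0, 0, 0], "spin": [0, 0, 0, 0], "aperture": [0.01, 0.01, 0.01, 0.01]}' --only "pos|force"

```text
tcp_pos: [0.539, 0.0956, 0.0848]
ft_force: [3.7, 22.5, -5.3]
gripper_force: 40.2
```

Run:
```python
from rig import manip
import cv2,numpy as np
a=manip.read_camera("top")["color"][:,:,::-1];b=manip.read_camera("scene")["color"][:,:,::-1]
cv2.imwrite("pics/c.png",np.vstack([cv2.resize(a[145:220,190:323],(532,300),interpolation=cv2.INTER_CUBIC),cv2.resize(b[140:240,185:362],(532,300),interpolation=cv2.INTER_CUBIC)]))
```

```text
(no output)
```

View pics/c.png

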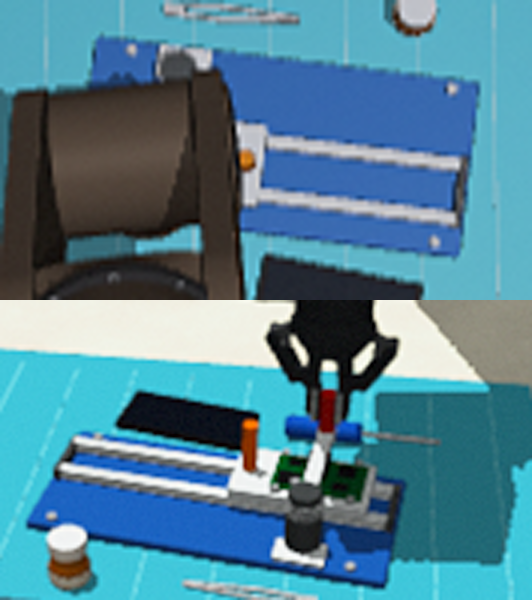

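The fingers hold the red knob at (328,405) with the arm across the board. The post is unchanged at (250,425) below and (247,160) in the top part, and the visible bystanders haven't moved. Handing in.

```bash
python3 -c "
from rig import manip
print(manip.finish_job())"
```

```text
the job is handed in; nothing more can be done
None
```

I handed the job in at about 11.5 s: the carrier is in its detent (within about 1 mm by camera), the fingers are holding the probe arm against its stop with about 22 N, and no bystander I could see had moved.

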